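Stand the tan leather sample chart on its kickstand

ROBOT

A 6-joint arm with a two-finger parallel gripper is mounted at the origin on the work surface. World frame = base frame: x ahead of the robot, y to its left, z up, the work surface at z = 0. Lengths are in m, angles in rad, forces in N, time in s.
With the tool pointing down it reaches from about 0.35 to 0.775 m from the base axis. Payload 7.3 kg.
Tool frame: the origin (TCP) lies at the very end of the fingers, on their centre line; the grasp point (between the pads) lies robot.pinch_z behind it (robot.pinch_z is the distance from the TCP to the grasp point, in m); y points along the fingers, z is the direction in which the jaws open and shut, and the axes are right-handed (so a half turn about y gives the same grasp; the last joint's range is limited). The gripper opens to 92 mm and grips with 3 to 60 N. Pads are 19 mm wide; open, the fingers measure 130 mm over their backs; the gripper's body (75 mm by 190 mm) begins 47 mm behind the grasp point.
Start: joints at [1.13, 0.342, 1.524, -0, 1.275, -0.146], TCP at [0.153, 0.502, 0.227] pointing down, gripper open.
Joint ranges: [-2.53, 2.53], [-0.77, 2.02], [0.04, 2.7], [-1, 4.14], [0.28, 2.66], [-3.11, 3.11]. Speed limits (rad/s): [2.57, 2.57, 3.14, 3.14, 3.14, 3.14].

INTERFACE

Orientations are given as [roll, pitch, yaw] about the fixed x, y, z axes, in that order (R = Rz(yaw) Ry(pitch) Rx(roll)).
In Python, from cell import status, viewer, robot gives the robot as it stands. The module is installed in compiled form; this text tells all that it offers.
- The arm moves only by the shell command python3 -m pendant 'ROWS' [FORCE]. ROWS is JSON, a list that holds one entry, the list of rows, each a list of 7 numbers: the shift along the tool's x, y, z in cm, then the turn, a rotation vector about the tool's x, y, z in rad, then the finger opening in cm, from 0 to 9.18. A call has 1 to 20 rows; each row is the pose to reach, as a shift and turn from the pose commanded when the call began, along the tool's axes at that moment; what a row does not reach only later rows make up. A row lasts 1/10 s, in which the tool goes at most 50 mm and 8.59 degrees, less where a joint would pass 70% of its speed; a pose out of reach is approached as far as the arm can. A call with a gripper value outside its range is refused whole. The fingers move at their own pace and stop on an object; FORCE is the grip in N (left out, the last holds). Time passes only in rows, so rows that repeat a pose let the fingers close. It gives the time, the measured TCP pose, the force and the opening at its end, in the units of the state.
- status.observe(): the state, without advancing time (a new reading comes with each control period).
- viewer.read_camera(name): name is "side" or "top"; returns a dict with "image" (480x640x3 uint8, red, green, blue), "range_z" (480x640 float32, m along the optical axis (not along the pixel's ray), 0 where there is no reading), "fx", "fy", "cx", "cy" (pixels), "distortion" ([k1, k2, p1, p2, k3] as OpenCV has them; the pictures are not rectified), "camera_from_world" (4x4, takes a point from world to camera coordinates). Camera axes: x right, y up, looking along -z (the intrinsics and any distortion apply to the point x, -y, -z); pixel columns grow to the right and rows downward; lengths in m; the calibration is good to about 2 mm. A picture is of the moment at which its call begins.
- robot.hand_in(): hands the job in, once; it reports no verdict.
The state is a dict: "time": time; "qpos": joint angles; "qvel": joint speeds; "joint_efforts": joint torques, N m; "tool_pos": TCP position; "tool_rot": TCP orientation; "contact_force": force on the tool from outside, world axes, zero at the start; "torque": the same for the moment, N m; "opening": finger opening in m.
Only numpy, scipy, OpenCV 4.12 (cv2) and the standard library are available. Lean on these libraries where they do the work, as an engineer would, in place of code of your own. Each camera call takes 0.05 s, during which the arm holds its last target. There are 200 camera calls.

TASK

Unfold the kickstand leg of the tan sample chart all the way by pushing its yellow tab backwards, away from the panel, while the chart sits in its grey holder. Then lift the chart out by its top handle and set it upright in the middle of the dark red board, leaning back on its leg. Leave the teal chart undisturbed in its holder.

Things in the scene. Friction and masses are not known exactly. Their poses are not given: they have to be found in the camera images.
- tan_chart_handle (a point): Middle of the top handle (36 x 35 high x 12 mm) of the loose tan-brown chart, 0.3 kg: a panel 110 wide, 95 high, 12 thick; this point is 112.5 mm above its foot. Axes: x out of its back (leg side), y along its width, z up. It starts in a fixed dark grey holder (130 x 56 x 42 high), foot 22 above the table in 20 deep slots; lift it straight up over 25 to free it
- tan_chart_tab (a point): Middle of the yellow tab on the tan chart's leg: the bare end, 40 mm long, 14 high, 6 thick, that sticks out sideways past the panel's +y edge. Folded, it lies 75 along y, 11 along x and 67.5 below the handle point. Pushed at its front towards the chart's +x it moves back about 28 and rises 10 as the leg unfolds
- tan_chart_leg (a joint): Angle of the tan chart's aluminium leg, hinged on its back 24.5 mm below the handle point: 0 folded against the panel, 0.7 rad fully unfolded at its stop. Stiff: stays where left; 1 to 2 N on the tab moves it. The leg is 32 wide, 103 long; unfolded, the chart stands on its foot and the leg's tip (65 behind the foot), leaning back about 10 degrees
- board: Dark red board, fixed on the table, 200 by 200 mm, 12 mm thick; origin at the centre of its underside, x and y along its sides, z up
- teal_chart_handle (a point): Middle of the top handle of the teal (dark blue-green) chart, built and held in a holder like the tan one; a bystander to leave alone
Mind the look-alikes: they are no part of the job. What is shaped like the part that bears tan_chart_handle but pink is not meant.

How it is judged:
On the way:
1. the tan chart's leg is unfolded (at least 0.55 rad) while the chart is still in its holder (value of joint tan_chart_leg above 0.55 rad and distance of tan_chart_handle from where it was at the start of the episode below 0.03 m), for 0.2 s.
At the end, for the whole second after the job is handed in: The tan chart stands by itself on the board on its foot and its unfolded leg (leg at least 0.55 rad), leaning 3 to 20 degrees, its handle within 45 mm (seen from above) of the board's centre and 112 to 132 mm above the board's underside; the teal chart's handle is within 25 mm of where it began (value of joint tan_chart_leg above 0.55 rad and horizontal distance between tan_chart_handle and board below 0.045 m and z of tan_chart_handle in the frame of board between 0.112 and 0.132 m and angle between tan_chart_handle's own z axis and vertical between 0.05 and 0.35 rad and distance of teal_chart_handle from where it was at the start of the episode below 0.025 m); the robot touches nothing.
It fails at once if the teal chart is disturbed: its handle moves by more than 25 mm (distance of teal_chart_handle from where it was at the start of the episode above 0.025 m).
It also fails if it takes over 54 s, if anything falls off the work surface, if the arm or the gripper's body presses on something with over 40 N, if the wrist force passes 120 N, or if a joint passes its speed limit or range.

## Working session

There is one attempt and no reset: what is moved stays moved. The work goes in short steps, Python scripts to look and compute and a shell command to move; the robot and the scene stay as the last step left them, time stands still between calls to the robot, and variables do not carry over. Pictures are saved under pics/ and viewed, about 8 in all and at most 12, crops included, and the job is handed in when it is done.

```bash
mkdir -p pics; cat > h.py <<'E'
import numpy as np, cv2
from cell import status, viewer, robot
from scipy.spatial.transform import Rotation as R
def cam(n):
    c=viewer.read_camera(n); return c
def save(c,name,crop=None,s=1):
    im=c["image"]
    if crop: im=im[crop[1]:crop[3],crop[0]:crop[2]]
    if s!=1: im=cv2.resize(im,None,fx=s,fy=s,interpolation=cv2.INTER_CUBIC)
    cv2.imwrite("pics/"+name+".png",im[:,:,::-1])
def K(c): return np.array([[c["fx"],0,c["cx"]],[0,c["fy"],c["cy"]],[0,0,1.]])
def cloud(c):
    h,w=c["range_z"].shape
    u,v=np.meshgrid(np.arange(w),np.arange(h))
    p=cv2.undistortPoints(np.stack([u,v],-1).reshape(-1,1,2).astype(float),K(c),np.array(c["distortion"])).reshape(h,w,2)
    z=c["range_z"]
    P=np.stack([p[...,0]*z,-p[...,1]*z,-z,np.ones_like(z)],-1)
    W=P@np.linalg.inv(c["camera_from_world"]).T
    W[z==0]=np.nan
    return W[...,:3]
def proj(c,X):
    q=np.c_[np.atleast_2d(X),np.ones(len(np.atleast_2d(X)))]@c["camera_from_world"].T
    q=q[:,:3]*[1,-1,-1]
    return cv2.projectPoints(q,np.zeros(3),np.zeros(3),K(c),np.array(c["distortion"]))[0][:,0]
def tool():
    s=status.observe(); return np.array(s["tool_pos"]),R.from_euler('xyz',s["tool_rot"])
E
python3 - <<'E'
from h import *
for n in("top","side"):
    c=cam(n); save(c,n+"0"); print(n,np.linalg.inv(c["camera_from_world"]).round(3).tolist(),c["fx"])
    np.savez("/tmp/%s0.npz"%n,W=cloud(c),im=c["image"])
print(status.observe(), robot.pinch_z)
p,r=tool();print(r.as_matrix().round(3))
E
```

```text
top [[-0.007, 0.997, -0.083, 0.427], [-1.0, -0.007, 0.004, -0.024], [0.004, 0.083, 0.997, 1.222], [0.0, 0.0, 0.0, 1.0]] 572.0089177624538
side [[-0.921, 0.308, -0.237, 0.284], [-0.388, -0.705, 0.594, 0.591], [0.016, 0.639, 0.769, 0.897], [0.0, 0.0, 0.0, 1.0]] 505.3933998549836
{'time': 0.1, 'qpos': array([ 1.12998193e+00,  3.42651122e-01,  1.52491929e+00,  2.90677647e-06,
        1.27540280e+00, -1.45971697e-01]), 'qvel': array([-1.62675122e-04, -1.66585013e-03, -2.75066798e-03,  1.35543434e-03,
       -1.59639634e-04,  9.00713092e-05]), 'joint_efforts': array([ 7.29347812e-04, -4.32004237e+01, -2.44698608e+01,  7.19218492e-02,
        5.24115062e-02, -2.19180288e-05]), 'tool_pos': array([0.1523664 , 0.50202418, 0.22611623]), 'tool_rot': array([-1.57216180e+00,  2.03557890e-04, -2.94843684e-01]), 'contact_force': array([ 0.63771833, -0.62632405, -0.31773537]), 'torque': array([ 0.00071803, -0.01675084,  0.06683993]), 'opening': 0.09200117490007192} 0.0188
[[ 0.957 -0.001  0.291]
 [-0.291 -0.001  0.957]
 [-0.    -1.    -0.001]]
```

View pics/top0.png

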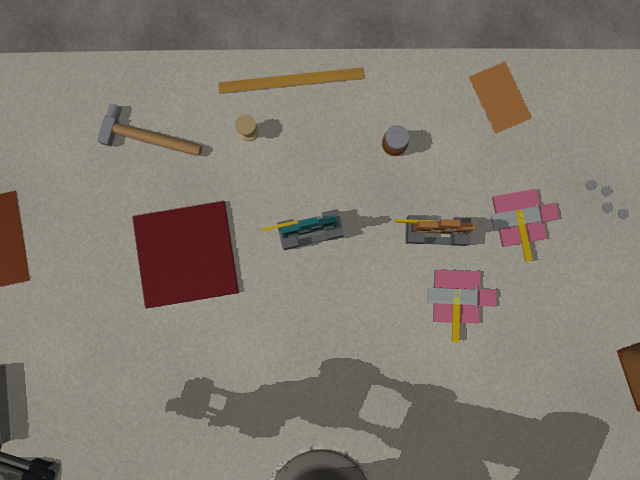

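View pics/side0.png

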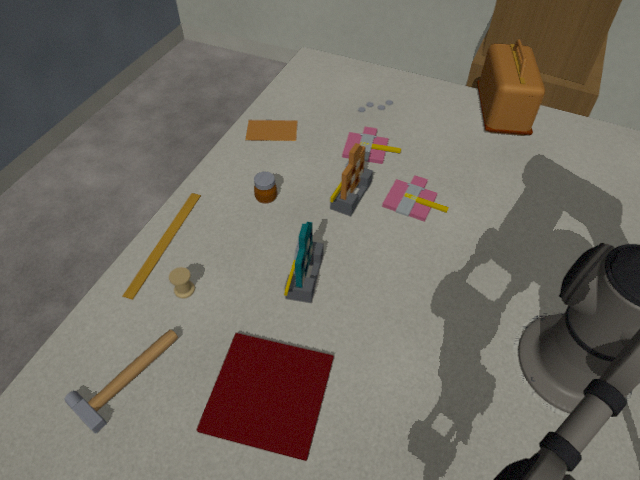

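The top view shows the tan chart at about (440,228), its tab end at (397,221), the teal chart at (310,225) and the board at (187,254). The chart's back faces away from the robot (+x). The side view agrees.

```bash
python3 - <<'E'
from h import *
d=np.load("/tmp/top0.npz");W=d["W"];im=d["im"]
hsv=cv2.cvtColor(im,cv2.COLOR_RGB2HSV)
def box(u0,v0,u1,v1):
    m=np.zeros(im.shape[:2],bool);m[v0:v1,u0:u1]=1;return m
tan=box(390,205,485,250)&(hsv[...,0]<20)&(hsv[...,1]>110)&~np.isnan(W[...,0])
yel=box(390,205,485,250)&(hsv[...,0]>20)&(hsv[...,0]<32)&(hsv[...,1]>150)
for nm,m in(("tan",tan),("yel",yel)):
    P=W[m];print(nm,len(P));
    z=P[:,2]; print(np.histogram(z,bins=np.arange(0,.17,.01)))
    for a,b in((.05,.09),(.11,.125),(.125,.16)):
        Q=P[(z>a)&(z<b)]
        if len(Q)>4: print(a,b,len(Q),Q.mean(0).round(4),Q.min(0).round(3),Q.max(0).round(3), cv2.fitLine(Q[:,:2].astype(np.float32),cv2.DIST_HUBER,0,.01,.01).ravel().round(3))
d2=np.load("/tmp/side0.npz");W2=d2["W"];im2=d2["im"];h2=cv2.cvtColor(im2,cv2.COLOR_RGB2HSV)
for nm,lo,hi in(("tan2",0,20),("yel2",20,32)):
    m=np.zeros(im2.shape[:2],bool);m[138:215,325:378]=1
    m&=(h2[...,0]>=lo)&(h2[...,0]<hi)&(h2[...,1]>130)
    P=W2[m];print(nm,len(P),P.min(0).round(3),P.max(0).round(3),P.mean(0).round(3))
    for a,b in((.05,.1),(.11,.125),(.125,.16)):
        Q=P[(P[:,2]>a)&(P[:,2]<b)]
        if len(Q)>4: print(a,b,len(Q),Q.mean(0).round(4),Q.min(0).round(3),Q.max(0).round(3), cv2.fitLine(Q[:,:2].astype(np.float32),cv2.DIST_HUBER,0,.01,.01).ravel().round(3))
b=((hsv[...,0]<8)|(hsv[...,0]>172))&(hsv[...,2]<120)&(hsv[...,1]>150)&box(120,190,250,320)
P=W[b]; print("board",P.mean(0),cv2.minAreaRect(P[:,:2].astype(np.float32)))
def up(i,x0,y0,x1,y1,s): return cv2.resize(i[y0:y1,x0:x1],None,fx=s,fy=s,interpolation=cv2.INTER_CUBIC)
a=up(im,380,195,500,255,6);c=up(im2,300,130,400,220,4)
o=np.zeros((a.shape[0],800,3),np.uint8);
cv2.imwrite("pics/c1.png",a[:,:,::-1]);cv2.imwrite("pics/c2.png",up(im2,280,130,400,220,6)[:,:,::-1])
E
```

```text
tan 633
(array([  0,   0,   4,  12,  24,  20,  21,  39,  23,  30,  46, 220,  44,
        17,  29, 104]), array([0.  , 0.01, 0.02, 0.03, 0.04, 0.05, 0.06, 0.07, 0.08, 0.09, 0.1 ,
       0.11, 0.12, 0.13, 0.14, 0.15, 0.16]))
0.05 0.09 103 [ 0.5591 -0.2415  0.0714] [ 0.555 -0.306  0.05 ] [ 0.573 -0.196  0.089] [ 0.051  0.999  0.557 -0.258]
0.11 0.125 253 [ 0.5632 -0.2481  0.1171] [ 0.555 -0.307  0.11 ] [ 0.572 -0.196  0.124] [ 0.049  0.999  0.563 -0.248]
0.125 0.16 161 [ 0.5624 -0.2503  0.1481] [ 0.557 -0.27   0.125] [ 0.57  -0.233  0.159] [ 0.114  0.994  0.562 -0.252]
yel 96
(array([ 0,  0,  0,  0,  0,  0, 11, 84,  0,  0,  0,  1,  0,  0,  0,  0]), array([0.  , 0.01, 0.02, 0.03, 0.04, 0.05, 0.06, 0.07, 0.08, 0.09, 0.1 ,
       0.11, 0.12, 0.13, 0.14, 0.15, 0.16]))
0.05 0.09 95 [ 0.5782 -0.186   0.0737] [ 0.575 -0.234  0.064] [ 0.582 -0.159  0.078] [ 0.001  1.     0.579 -0.194]
tan2 683 [nan nan nan] [nan nan nan] [nan nan nan]
0.05 0.1 240 [ 0.5579 -0.2308  0.0763] [ 0.552 -0.302  0.05 ] [ 0.57  -0.192  0.1  ] [ 0.069  0.998  0.557 -0.235]
0.11 0.125 168 [ 0.5596 -0.2385  0.1177] [ 0.552 -0.306  0.11 ] [ 0.57  -0.192  0.124] [ 0.07   0.998  0.558 -0.236]
0.125 0.16 159 [ 0.5599 -0.2456  0.1445] [ 0.554 -0.27   0.125] [ 0.569 -0.23   0.157] [ 0.218  0.976  0.56  -0.242]
yel2 125 [ 0.556 -0.44   0.002] [ 0.605 -0.156  0.089] [ 0.574 -0.247  0.057]
0.05 0.1 86 [ 0.5751 -0.1793  0.0728] [ 0.569 -0.217  0.061] [ 0.579 -0.156  0.089] [ 0.029  1.     0.575 -0.181]
board [nan nan nan] ((0.5178657174110413, 0.2838234603404999), (0.19996647536754608, 0.19489212334156036), 10.064119338989258)
```

View pics/c1.png

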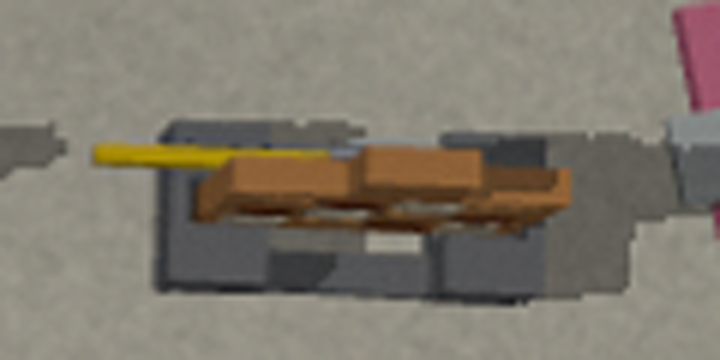

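View pics/c2.png

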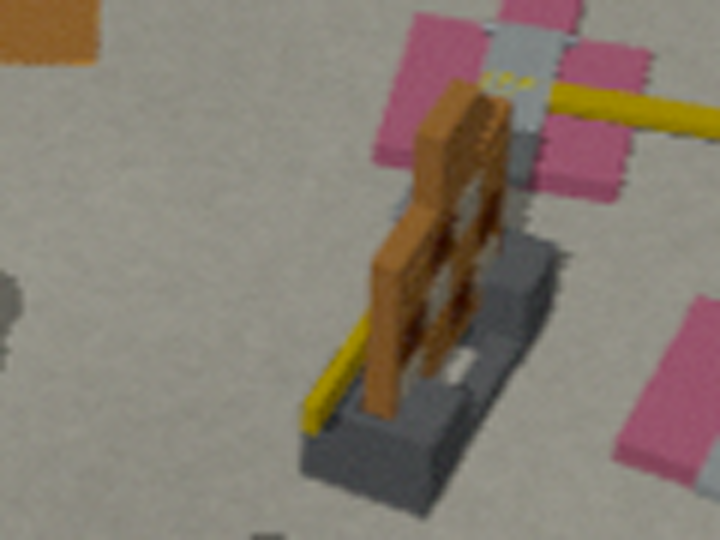

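The panel runs from y −0.306 to −0.194, its yaw is about −0.055 and the handle is near (0.562, −0.250). The tab centre is near (0.577, −0.175, 0.067), and in the crop it is the yellow bar at (95–330,155). The board centre is (0.518, 0.284).

```bash
cat >> h.py <<'E'
def Rt(yaw,lean=0):   # tool pose: z = chart x, y down; lean back about chart y
    z=np.array([np.cos(yaw),np.sin(yaw),0]);y=np.array([0,0,-1.]);x=np.cross(y,z)
    B=R.from_matrix(np.c_[x,y,z]); ax=np.array([-np.sin(yaw),np.cos(yaw),0])
    return R.from_rotvec(ax*lean)*B
def go(pos,yaw,lean=0,start=None):
    p,r=start or tool()
    print("shift cm",(r.inv().apply(np.array(pos)-p)*100).round(2),"turn",(r.inv()*Rt(yaw,lean)).as_rotvec().round(3))
E
python3 - <<'E'
from h import *
go((.43,.15,.26),.6); go((.535,-.164,.20),-.055)
E
```

```text
shift cm [ 36.79  -3.36 -25.62] turn [0.001 0.676 0.   ]
shift cm [ 55.97   2.67 -52.61] turn [1.000e-03 1.331e+00 1.000e-03]
```

```bash
python3 -m pendant '[[[36.8,-3.3,-25.6,0,0.68,0,0],[36.8,-3.3,-25.6,0,0.68,0,0],[36.8,-3.3,-25.6,0,0.68,0,0],[36.8,-3.3,-25.6,0,0.68,0,0],[36.8,-3.3,-25.6,0,0.68,0,0],[36.8,-3.3,-25.6,0,0.68,0,0],[36.8,-3.3,-25.6,0,0.68,0,0],[36.8,-3.3,-25.6,0,0.68,0,0],[36.8,-3.3,-25.6,0,0.68,0,0],[56,2.7,-52.6,0,1.33,0,0],[56,2.7,-52.6,0,1.33,0,0],[56,2.7,-52.6,0,1.33,0,0],[56,2.7,-52.6,0,1.33,0,0],[56,2.7,-52.6,0,1.33,0,0],[56,2.7,-52.6,0,1.33,0,0],[56,2.7,-52.6,0,1.33,0,0],[56,2.7,-52.6,0,1.33,0,0],[56,2.7,-52.6,0,1.33,0,0],[56,2.7,-52.6,0,1.33,0,0],[56,2.7,-52.6,0,1.33,0,0]]]' 10
python3 - <<'E'
from h import *
print(tool()[0]); go((.535,-.164,.063),-.055)
E
```

```text
time: 2.1
tool_pos: [0.5354, -0.1623, 0.2001]
tool_rot: [-1.57, 0.0, -1.623]
contact_force: [0.4, 0.8, -0.8]
opening: 0.0001
[ 0.53542917 -0.16232023  0.20013435]
shift cm [ 0.17 13.71 -0.04] turn [-0.     0.003 -0.   ]
```

```bash
python3 -m pendant '[[[0.2,5,0,0,0,0,0],[0.2,9,0,0,0,0,0],[0.2,12,0,0,0,0,0],[0.2,13.6,0,0,0,0,0],[0.2,13.6,0,0,0,0,0],[0.2,13.6,0,0,0,0,0]]]'
python3 - <<'E'
from h import *
c=cam("side");save(c,"s2",(280,100,420,220),5)
E
```

```text
time: 2.7
tool_pos: [0.5359, -0.1651, 0.0646]
tool_rot: [-1.57, -0.0, -1.624]
contact_force: [-0.7, -0.4, 0.7]
opening: 0.0002
```

View pics/s2.png

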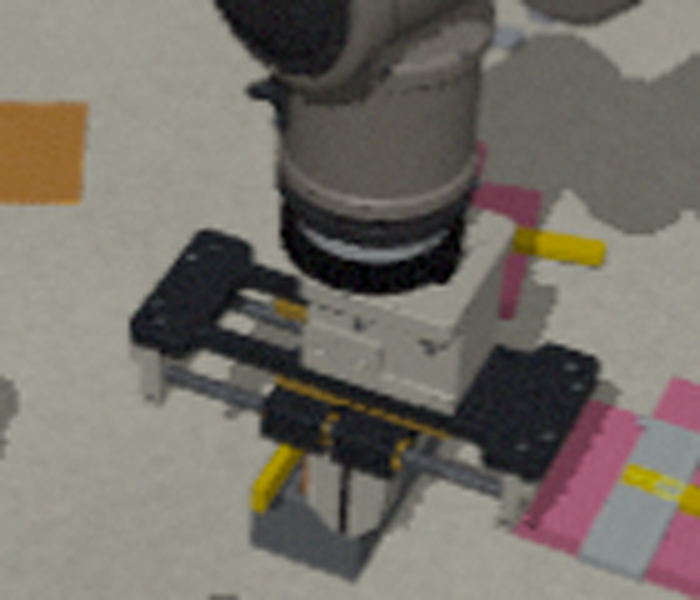

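The closed fingers at (345,490) stand in front of the yellow tab at (275,480), with the panel clear. I'll push now.

```bash
python3 -m pendant '[[[0,0,0.6,0,0,0,0],[0,0,1.2,0,0,0,0],[0,0,1.6,0,0,0,0],[0,0,2.0,0,0,0,0],[0,0,2.3,0,0,0,0],[0,0,2.6,0,0,0,0],[0,-0.1,2.9,0,0,0,0],[0,-0.1,3.2,0,0,0,0],[0,-0.2,3.5,0,0,0,0],[0,-0.3,3.8,0,0,0,0],[0,-0.3,4.0,0,0,0,0],[0,-0.3,4.0,0,0,0,0]]]'
python3 - <<'E'
from h import *
c=cam("top");save(c,"t3",(380,170,520,270),5);W=cloud(c)
im=c["image"];hsv=cv2.cvtColor(im,cv2.COLOR_RGB2HSV)
m=np.zeros(im.shape[:2],bool);m[185:250,385:450]=1
P=W[m&(hsv[...,0]>20)&(hsv[...,0]<32)&(hsv[...,1]>150)];print(len(P),np.nanmean(P,0))
c=cam("side");W=cloud(c);im=c["image"];hsv=cv2.cvtColor(im,cv2.COLOR_RGB2HSV)
m=np.zeros(im.shape[:2],bool);m[180:215,310:345]=1
P=W[m&(hsv[...,0]>20)&(hsv[...,0]<32)&(hsv[...,1]>150)];print(len(P),np.nanmean(P,0),np.nanmin(P,0),np.nanmax(P,0))
E
```

```text
time: 3.95
tool_pos: [0.5756, -0.1678, 0.0667]
tool_rot: [-1.571, -0.0, -1.625]
contact_force: [0.7, 0.9, -0.6]
opening: 0.0004
0 [nan nan nan]
14 [ 0.57323306 -0.15109393  0.09208349] [ 0.5438797  -0.15893252  0.06218632] [ 0.58773561 -0.13203789  0.15500311]<stdin>:5: RuntimeWarning: Mean of empty slice
```

```bash
python3 -m pendant '[[[0,0,0.3,0,0,0,0],[0,-0.1,0.6,0,0,0,0],[0,-0.2,0.9,0,0,0,0],[0,-0.3,1.1,0,0,0,0],[0,-0.4,1.2,0,0,0,0],[0,-0.4,1.2,0,0,0,0]]]'
python3 - <<'E'
from h import *
c=cam("side");save(c,"s4",(280,100,420,220),5)
E
```

```text
time: 4.65
tool_pos: [0.5878, -0.1685, 0.0709]
tool_rot: [-1.57, -0.0, -1.625]
contact_force: [0.0, 1.3, 0.8]
opening: 0.0003
```

View pics/s4.png

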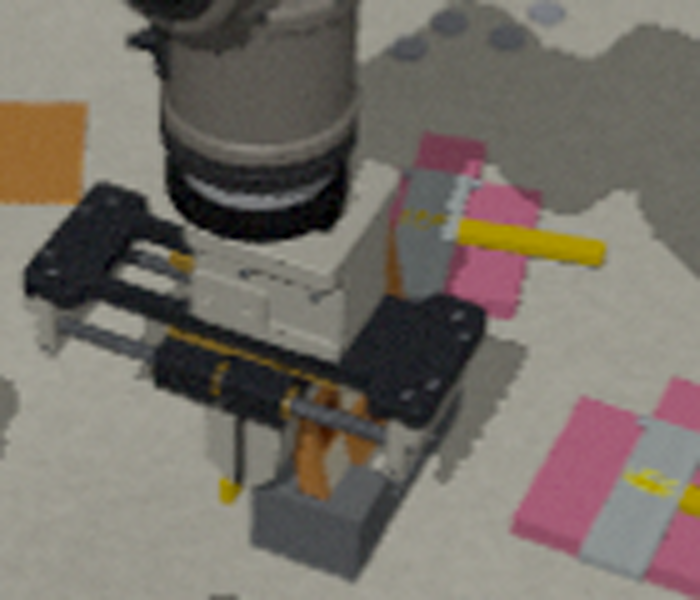

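The tab at (228,490) has moved back with the finger, and the panel is still seated. I'll keep pushing until the stop shows in the force.

```bash
python3 -m pendant '[[[0,0,0.2,0,0,0,0],[0,-0.1,0.4,0,0,0,0],[0,-0.1,0.6,0,0,0,0],[0,-0.1,0.6,0,0,0,0]]]'; python3 -m pendant '[[[0,0,0.2,0,0,0,0],[0,0,0.3,0,0,0,0],[0,0,0.3,0,0,0,0]]]'
```

```text
time: 5.1
tool_pos: [0.5937, -0.1688, 0.0717]
tool_rot: [-1.57, -0.0, -1.625]
contact_force: [0.1, 0.1, 0.8]
opening: 0.0002
time: 5.4
tool_pos: [0.5965, -0.1689, 0.0717]
tool_rot: [-1.571, 0.0, -1.625]
contact_force: [0.3, -0.1, -0.5]
opening: 0.0005
```

```bash
python3 - <<'E'
from h import *
c=cam("side");W=cloud(c);im=c["image"];hsv=cv2.cvtColor(im,cv2.COLOR_RGB2HSV)
m=np.zeros(im.shape[:2],bool);m[150:215,300:360]=1
m&=(hsv[...,0]>20)&(hsv[...,0]<32)&(hsv[...,1]>150)
for v,u in np.argwhere(m): print(u,v,W[v,u].round(3),end=';')
print(proj(c,[[.602,-.155,.077],[.577,-.155,.067]]))
save(c,"s5",(280,100,420,220),5)
E
```

```text
311 150 [ 0.641 -0.19   0.168];312 150 [ 0.639 -0.19   0.168];313 150 [ 0.635 -0.187  0.172];311 151 [ 0.64  -0.186  0.169];312 151 [ 0.638 -0.188  0.167];313 151 [ 0.635 -0.186  0.17 ];310 164 [ 0.625 -0.149  0.166];311 164 [ 0.623 -0.148  0.168];312 164 [ 0.621 -0.149  0.167];311 165 [ 0.624 -0.15   0.163];312 165 [ 0.619 -0.145  0.168];313 165 [ 0.617 -0.145  0.169];314 165 [ 0.616 -0.149  0.167];313 166 [ 0.618 -0.148  0.164];314 166 [ 0.617 -0.151  0.162];315 166 [ 0.614 -0.15   0.164];316 166 [ 0.611 -0.148  0.167];317 166 [ 0.61  -0.151  0.165];318 166 [ 0.607 -0.149  0.168];316 167 [ 0.61  -0.146  0.166];317 167 [ 0.609 -0.149  0.164];318 167 [ 0.608 -0.151  0.163];319 167 [ 0.604 -0.148  0.166];320 167 [ 0.601 -0.146  0.169];319 168 [ 0.604 -0.148  0.163];320 168 [ 0.603 -0.15   0.162];321 168 [ 0.599 -0.147  0.165];322 168 [ 0.596 -0.145  0.168];323 169 [ 0.598 -0.155  0.157];325 169 [ 0.589 -0.145  0.168];326 169 [ 0.587 -0.147  0.168];327 170 [ 0.585 -0.147  0.165];328 170 [ 0.583 -0.147  0.166];329 170 [ 0.581 -0.148  0.166];320 171 [ 0.599 -0.141  0.162];321 171 [ 0.598
[... 583 characters left out ...]
 0.566 -0.135  0.154];333 181 [ 0.566 -0.136  0.15 ];336 182 [ 0.588 -0.212  0.071];336 183 [ 0.588 -0.21   0.07 ];336 184 [ 0.587 -0.208  0.069];336 185 [ 0.588 -0.213  0.061];324 195 [ 0.596 -0.159  0.074];324 196 [ 0.595 -0.156  0.074];325 196 [ 0.593 -0.157  0.075];326 196 [ 0.591 -0.158  0.074];327 196 [ 0.591 -0.165  0.067];328 196 [ 0.591 -0.17   0.063];324 197 [ 0.595 -0.157  0.07 ];325 197 [ 0.594 -0.159  0.069];326 197 [ 0.591 -0.158  0.071];327 197 [ 0.59  -0.163  0.067];324 198 [ 0.594 -0.155  0.07 ];325 198 [ 0.594 -0.16   0.064];326 198 [ 0.591 -0.159  0.067];324 199 [ 0.596 -0.159  0.062];325 199 [ 0.593 -0.158  0.064];[[320.97535642 194.58465532]
 [331.02791624 200.83779761]]
```

View pics/s5.png

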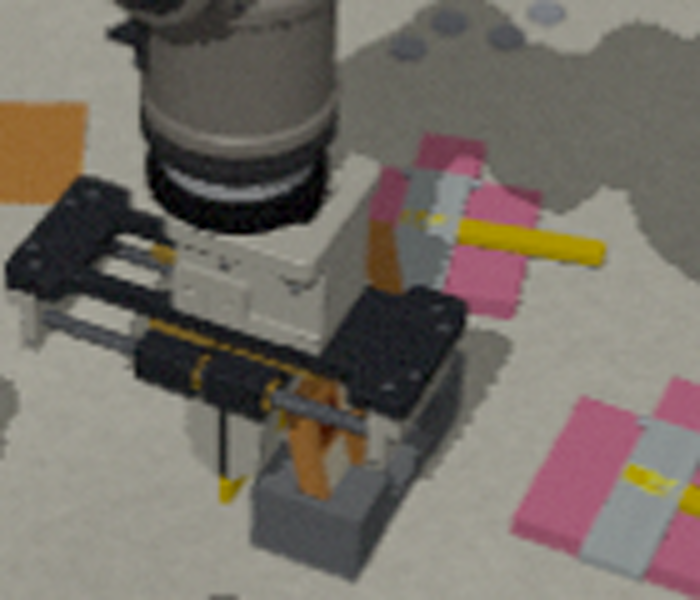

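The tab sits at about x 0.594, only about 17 mm back, and did not move between s4 and s5, so the finger rose too far and slid over it. I'll lift, back off, go in lower (z 0.060) and push again.

```bash
python3 -m pendant '[[[0,-1.5,0,0,0,0,0],[-0.4,-1.5,-2,0,0,0,0],[-0.6,-1.5,-4,0,0,0,0],[-0.6,0,-4,0,0,0,0],[-0.6,1.15,-4,0,0,0,0],[-0.6,1.15,-4,0,0,0,0],[-0.6,1.15,-3.4,0,0,0,0],[-0.6,1.15,-2.8,0,0,0,0],[-0.6,1.15,-2.2,0,0,0,0],[-0.6,1.15,-1.8,0,0,0,0],[-0.6,1.15,-1.4,0,0,0,0],[-0.6,1.15,-1.0,0,0,0,0],[-0.6,1.15,-0.6,0,0,0,0],[-0.6,1.15,-0.6,0,0,0,0]]]'
python3 - <<'E'
from h import *
c=cam("side");W=cloud(c);im=c["image"];hsv=cv2.cvtColor(im,cv2.COLOR_RGB2HSV)
m=np.zeros(im.shape[:2],bool);m[182:215,300:345]=1
m&=(hsv[...,0]>20)&(hsv[...,0]<32)&(hsv[...,1]>150)
for v,u in np.argwhere(m): print(u,v,W[v,u].round(3),end=';')
E
```

```text
time: 6.85
tool_pos: [0.5914, -0.1627, 0.0606]
tool_rot: [-1.57, -0.0, -1.625]
contact_force: [-0.6, -0.3, 4.2]
opening: 0.0008
320 182 [ 0.593 -0.129  0.143];336 182 [ 0.56  -0.137  0.149];335 183 [ 0.56  -0.133  0.15 ];333 187 [ 0.562 -0.125  0.144];334 187 [ 0.561 -0.128  0.142];318 196 [ 0.61  -0.157  0.067];
```

```bash
python3 - <<'E'
from h import *
c=cam("side");save(c,"s6",(290,130,370,220),6)
E
```

```text
(no output)
```

View pics/s6.png

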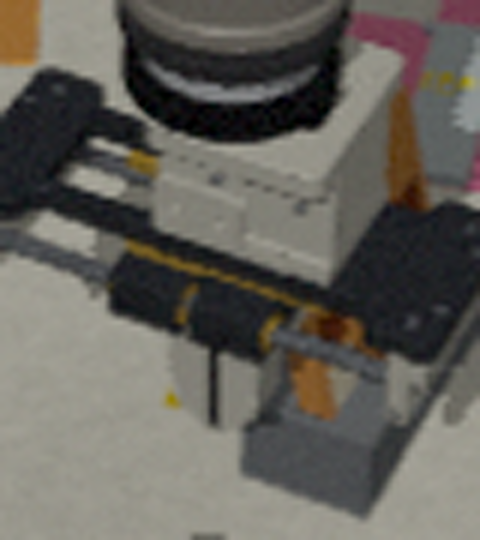

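The tab now peeks out behind the finger at crop (172,400), so it has moved well back. I'll retract and measure.

```bash
python3 -m pendant '[[[0,0,-1,0,0,0,0],[0,0,-3,0,0,0,0],[0,-5,-3.5,0,0,0,0],[0,-9,-3.5,0,0,0,0],[0,-12,-3,0,0,0,5],[0,-15,-8,0,0,0,5],[0,-15,-12,0,0,0,5],[0,-15,-16,0,0,0,5],[0,-15,-16,0,0,0,5],[0,-15,-16,0,0,0,5]]]'
python3 - <<'E'
from h import *
cs=cam("side");ct=cam("top")
for c,b in((ct,(385,180,490,250)),(cs,(290,125,385,220))):
    W=cloud(c);hsv=cv2.cvtColor(c["image"],cv2.COLOR_RGB2HSV)
    m=np.zeros(hsv.shape[:2],bool);m[b[1]:b[3],b[0]:b[2]]=1;m&=~np.isnan(W[...,0])
    y=W[m&(hsv[...,0]>20)&(hsv[...,0]<32)&(hsv[...,1]>150)]; t=W[m&(hsv[...,0]<20)&(hsv[...,1]>120)]
    y=y[(y[:,1]>-.2)&(y[:,2]>.04)];print("yel",len(y),y.mean(0),y.min(0),y.max(0))
    for a,e in((.06,.1),(.11,.125),(.125,.16)):
        Q=t[(t[:,2]>a)&(t[:,2]<e)];print(a,len(Q),Q.mean(0).round(4),Q.min(0).round(3),Q.max(0).round(3))
a=cv2.resize(ct["image"][180:260,385:490],None,fx=4,fy=4,interpolation=2);b=cv2.resize(cs["image"][130:220,295:385],None,fx=4,fy=4,interpolation=2)
o=np.zeros((360,780,3),np.uint8);o[:320,:420]=a;o[:,420:780]=b;cv2.imwrite("pics/p7.png",o[:,:,::-1])
E
```

```text
time: 7.95
tool_pos: [0.4307, -0.1541, 0.2106]
tool_rot: [-1.569, -0.0, -1.626]
contact_force: [0.3, -0.4, 0.3]
opening: 0.0437
yel 59 [ 0.60798934 -0.17860095  0.07344803] [ 0.60517573 -0.19798119  0.06691078] [ 0.61310665 -0.15904638  0.07789205]
0.06 322 [ 0.5683 -0.2501  0.0804] [ 0.561 -0.307  0.06 ] [ 0.584 -0.196  0.1  ]
0.11 311 [ 0.58   -0.2515  0.1167] [ 0.572 -0.307  0.11 ] [ 0.59  -0.197  0.125]
0.125 216 [ 0.5859 -0.2517  0.1447] [ 0.577 -0.27   0.125] [ 0.596 -0.234  0.157]
yel 59 [ 0.56601945 -0.16266579  0.14345613] [ 0.4676711  -0.19862599  0.06012494] [ 0.61172422 -0.11969286  0.30687221]
0.06 315 [ 0.5667 -0.2395  0.0801] [ 0.558 -0.304  0.06 ] [ 0.584 -0.194  0.1  ]
0.11 201 [ 0.5771 -0.2438  0.1171] [ 0.569 -0.307  0.11 ] [ 0.588 -0.195  0.125]
0.125 173 [ 0.5826 -0.2476  0.1425] [ 0.573 -0.272  0.125] [ 0.594 -0.231  0.156]
```

View pics/p7.png

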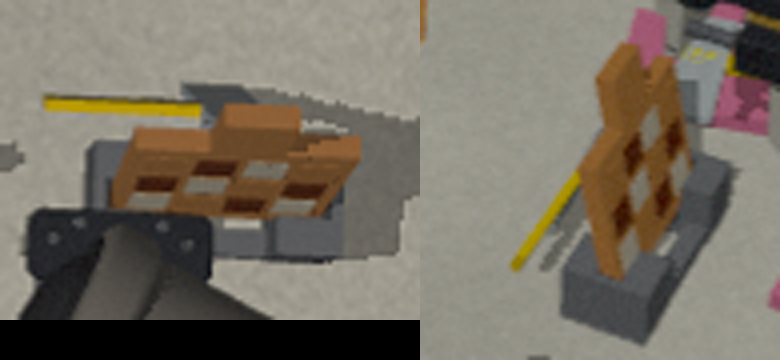

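The leg is fully out (about 0.68 rad in the chart's own frame), but the push also rocked the chart back about 0.22 rad in its slot, moving the handle about 23 mm. I'll grasp at that tilt, rotate the chart upright in the slot, then lift.

```bash
python3 - <<'E'
from h import *
s=tool(); th=.22; n=np.array([np.cos(.055)*np.sin(th),0,np.cos(th)]);h=np.array([.5845,-.2515,.132])
print(s[0]);go(h+.06*n,-.05,th,s);go(h-.011*n,-.05,th,s)
E
```

```text
[ 0.43182541 -0.154266    0.21031269]
shift cm [ 8.81  2.   17.07] turn [-0.221 -0.004 -0.   ]
shift cm [ 8.9   8.92 15.52] turn [-0.221 -0.004 -0.   ]
```

```bash
python3 -m pendant '[[[5,1,8,-0.1,0,0,5],[8.8,2,17,-0.22,0,0,5],[8.8,2,17,-0.22,0,0,5],[8.8,2,17,-0.22,0,0,5],[8.8,2,17,-0.22,0,0,5],[8.8,2,17,-0.22,0,0,5]]]'
python3 - <<'E'
from h import *
c=cam("side");save(c,"s8",(290,110,390,220),5)
s=tool(); th=.22; n=np.array([np.cos(.055)*np.sin(th),0,np.cos(th)]);h=np.array([.5845,-.2515,.132])
print(s[0]);go(h-.011*n,-.05,th,s)
E
```

```text
time: 8.65
tool_pos: [0.5965, -0.2509, 0.1871]
tool_rot: [-1.794, 0.002, -1.625]
contact_force: [-0.1, -0.5, 0.2]
opening: 0.0501
[ 0.59587395 -0.25051907  0.18882095]
shift cm [0.18 6.89 0.15] turn [ 0.002 -0.003 -0.002]
```

View pics/s8.png

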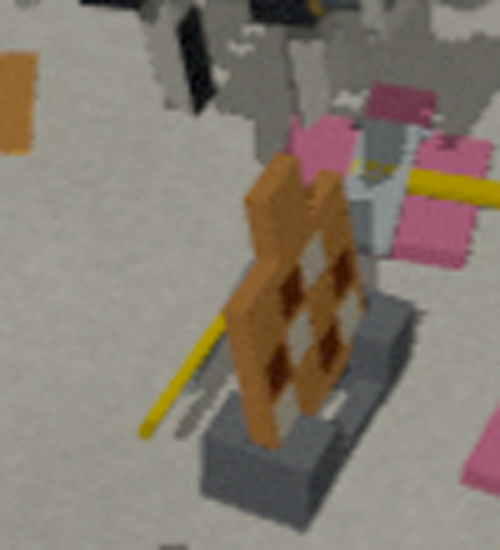

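The open fingers at (195,100) and (310,100) straddle the handle at (275,165). I'll descend and close.

```bash
python3 -m pendant '[[[0.1,3,0,0,0,0,5],[0.1,5,0.1,0,0,0,5],[0.1,6.9,0.1,0,0,0,5],[0.1,6.9,0.1,0,0,0,5],[0.1,6.9,0.1,0,0,0,3],[0.1,6.9,0.1,0,0,0,2],[0.1,6.9,0.1,0,0,0,0.5],[0.1,6.9,0.1,0,0,0,0.5],[0.1,6.9,0.1,0,0,0,0.5],[0.1,6.9,0.1,0,0,0,0.5],[0.1,6.9,0.1,0,0,0,0.5]]]' 25
python3 - <<'E'
from h import *
s=tool();h=np.array([.5625,-.2505,.1345]);
go(h+[0,0,-.010],-.05,0,s)
go(h+[0,0,-.010+.04],-.05,0,s)
go(h+[0,0,.12],-.05,0,s)
E
```

```text
time: 9.8
tool_pos: [0.5824, -0.2513, 0.1228]
tool_rot: [-1.789, -0.0, -1.625]
contact_force: [2.4, -0.1, 0.6]
opening: 0.012
shift cm [ 0.02  0.27 -1.98] turn [ 0.218 -0.004 -0.   ]
shift cm [ 0.02 -3.64 -2.85] turn [ 0.218 -0.004 -0.   ]
shift cm [  0.03 -12.42  -4.8 ] turn [ 0.218 -0.004 -0.   ]
```

```bash
python3 -m pendant '[[[0,0,-0.5,0.055,0,0,0.5],[0,0.1,-1,0.11,0,0,0.5],[0,0.1,-1.5,0.165,0,0,0.5],[0,0.2,-2,0.218,0,0,0.5],[0,0.2,-2,0.218,0,0,0.5],[0,0.2,-2,0.218,0,0,0.5],[0,0.2,-2,0.218,0,0,0.5],[0,0.2,-2,0.218,0,0,0.5]]]'
python3 - <<'E'
from h import *
cs=cam("side");c=cam("top");b=(385,180,490,250)
W=cloud(c);hsv=cv2.cvtColor(c["image"],cv2.COLOR_RGB2HSV)
m=np.zeros(hsv.shape[:2],bool);m[b[1]:b[3],b[0]:b[2]]=1
y=W[m&(hsv[...,0]>20)&(hsv[...,0]<32)&(hsv[...,1]>150)]
y=y[(y[:,2]<.1)&(y[:,2]>.04)];print("yel",len(y),y.mean(0),y.min(0),y.max(0))
E
```

```text
time: 10.6
tool_pos: [0.562, -0.2501, 0.1245]
tool_rot: [-1.575, 0.0, -1.624]
contact_force: [-0.2, -0.2, -2.4]
opening: 0.0118
yel 171 [ 0.59794919 -0.19825366  0.07964922] [ 0.5919514  -0.23621624  0.07110875] [ 0.60408287 -0.15815967  0.08688398]
```

Upright again in the slot at its starting position with the tab about 37 mm behind the handle, so the leg is fully out. Now I'll lift.

```bash
python3 -m pendant '[[[0,-0.7,0,0,0,0,0.5],[0,-1.5,0,0,0,0,0.5],[0,-2.3,0,0,0,0,0.5],[0,-3.2,0,0,0,0,0.5],[0,-6,0,0,0,0,0.5],[0,-9,0,0,0,0,0.5],[0,-13,0,0,0,0,0.5],[0,-17,0,0,0,0,0.5],[0,-17,0,0,0,0,0.5],[0,-17,0,0,0,0,0.5]]]'
python3 - <<'E'
from h import *
s=tool();print(s[0])
go((.518,.284,.295),-.05,0,s);go((.518,.284,.295),.7,.17,s);go((.518,.284,.295),.0,.17,s)
E
```

```text
time: 11.7
tool_pos: [0.5623, -0.2503, 0.2964]
tool_rot: [-1.571, -0.001, -1.625]
contact_force: [-0.2, 0.3, -2.4]
opening: 0.012
[ 0.56228347 -0.25027615  0.29640789]
shift cm [-53.11   0.08  -7.31] turn [-0.    -0.004  0.001]
shift cm [-53.11   0.08  -7.31] turn [-0.162 -0.752 -0.063]
shift cm [-53.11   0.08  -7.31] turn [-0.17  -0.054 -0.003]
```

```bash
python3 -m pendant '[[[-3,0,-0.4,0,0,0,0.5],[-7,0,-1,0,0,0,0.5],[-11,0,-1.6,0,0,0,0.5],[-15,0,-2.2,0,0,0,0.5],[-19,0,-2.8,0,0,0,0.5],[-23,0,-3.3,0,0,0,0.5],[-27,0,-3.8,0,0,0,0.5],[-31,0,-4.3,0,0,0,0.5],[-35,0,-4.9,0,0,0,0.5],[-39,0,-5.5,0,0,0,0.5],[-43,0,-6.1,-0.03,-0.01,0,0.5],[-47,0,-6.7,-0.07,-0.02,0,0.5],[-50,0,-7.1,-0.12,-0.04,0,0.5],[-52,0,-7.4,-0.17,-0.05,0,0.5],[-53.1,0,-7.5,-0.17,-0.05,0,0.5],[-53.1,0,-7.5,-0.17,-0.05,0,0.5],[-53.1,0,-7.5,-0.17,-0.05,0,0.5],[-53.1,0,-7.5,-0.17,-0.05,0,0.5]]]'
python3 - <<'E'
from h import *
c=cam("side");save(c,"s9",(150,200,450,480),2)
s=tool();print(s[0])
for z in(.16,.122,.113):go((.516,.284,z),.0,.17,s)
E
```

```text
time: 13.5
tool_pos: [0.516, 0.2829, 0.2955]
tool_rot: [-1.742, 0.004, -1.576]
contact_force: [1.2, -0.1, -2.7]
opening: 0.0118
[0.51603162 0.28296913 0.29564264]
shift cm [-0.05 13.37  2.3 ] turn [ 0.001 -0.005 -0.005]
shift cm [-0.03 17.11  2.95] turn [ 0.001 -0.005 -0.005]
shift cm [-0.03 18.    3.1 ] turn [ 0.001 -0.005 -0.005]
```

View pics/s9.png

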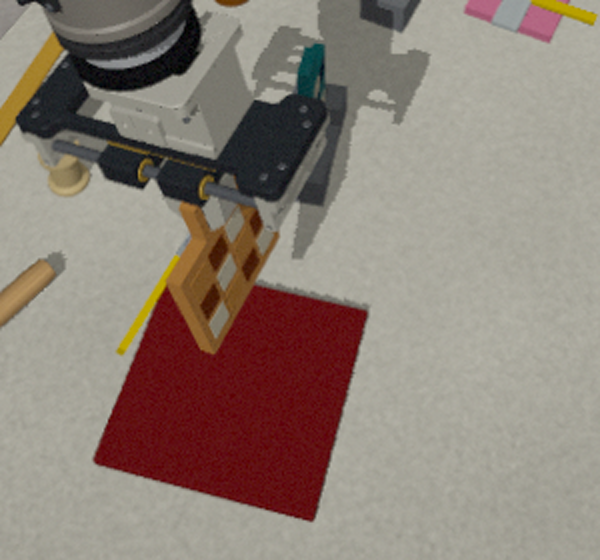

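The chart is held tilted above the board with its leg out, its foot at about (210,345), and the teal chart is in place at (312,75). Lowering now.

```bash
python3 -m pendant '[[[0,4,0.7,0,0,0,0.5],[0,8,1.4,0,0,0,0.5],[0,11,1.9,0,0,0,0.5],[0,13.4,2.3,0,0,0,0.5],[0,15,2.6,0,0,0,0.5],[0,16,2.75,0,0,0,0.5],[0,16.8,2.9,0,0,0,0.5],[0,16.8,2.9,0,0,0,0.5],[0,16.8,2.9,0,0,0,0.5]]]'; python3 -m pendant '[[[0,0.2,0.03,0,0,0,0.5],[0,0.4,0.06,0,0,0,0.5],[0,0.6,0.1,0,0,0,0.5],[0,0.6,0.1,0,0,0,0.5]]]'
```

```text
time: 14.45
tool_pos: [0.5163, 0.2848, 0.1256]
tool_rot: [-1.741, 0.005, -1.575]
contact_force: [0.2, 0.3, -0.5]
opening: 0.0118
time: 14.85
tool_pos: [0.5147, 0.2854, 0.1225]
tool_rot: [-1.743, 0.006, -1.575]
contact_force: [-9.3, -2.1, 19.8]
opening: 0.012
```

Contact came about 10 mm higher than expected. I'll back off 3 mm and look.

```bash
python3 -m pendant '[[[0,-0.3,-0.05,0,0,0,0.5],[0,-0.4,-0.07,0,0,0,0.5],[0,-0.4,-0.07,0,0,0,0.5]]]'
python3 - <<'E'
from h import *
c=cam("side");W=cloud(c);np.savez("/tmp/s10.npz",W=W,im=c["image"])
hsv=cv2.cvtColor(c["image"],cv2.COLOR_RGB2HSV)
m=(W[...,1]>.2)&(W[...,1]<.36)&(W[...,0]>.42)&(W[...,0]<.62)&(W[...,2]>.015)&(W[...,2]<.13)
t=W[m&(hsv[...,0]>5)&(hsv[...,0]<18)&(hsv[...,1]>130)]
print(len(t),t.min(0),t.max(0))
for a in np.arange(.015,.13,.015):
    Q=t[(t[:,2]>a)&(t[:,2]<a+.015)]
    if len(Q): print(a.round(3),len(Q),Q.mean(0).round(4),Q[:,0].min().round(4))
save(c,"s10",(180,240,330,420),3.2)
E
```

```text
time: 15.15
tool_pos: [0.516, 0.2849, 0.123]
tool_rot: [-1.742, 0.005, -1.575]
contact_force: [-2.8, 0.5, 2.5]
opening: 0.0119
1117 [0.49142895 0.25221256 0.01510383] [0.56354966 0.35985551 0.12954332]
0.015 79 [0.5056 0.3094 0.0244] 0.4917
0.03 137 [0.4948 0.3    0.0372] 0.4914
0.045 140 [0.4977 0.2955 0.0526] 0.4939
0.06 142 [0.5004 0.306  0.0677] 0.4968
0.075 149 [0.5027 0.3098 0.0823] 0.4995
0.09 153 [0.5051 0.316  0.098 ] 0.5024
0.105 274 [0.5114 0.3186 0.1147] 0.5045
0.12 43 [0.5118 0.3084 0.1228] 0.5078
```

View pics/s10.png

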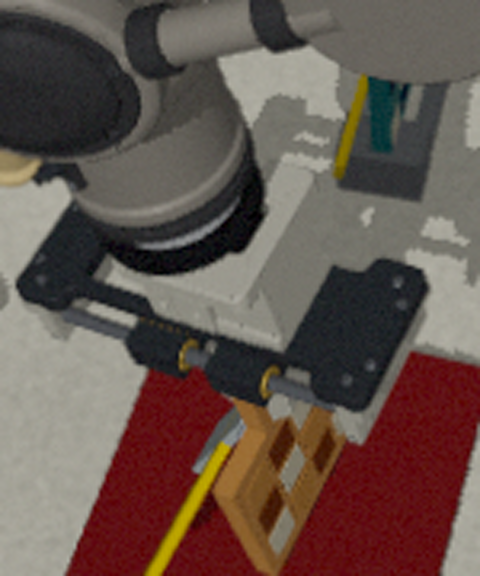

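The panel leans about 0.18 but its foot is still about 8 mm above the board, so the leg tip is touching first. I'll measure the leg angle in the chart's frame.

```bash
python3 - <<'E'
from h import *
d=np.load("/tmp/s10.npz");W=d["W"];im=d["im"];hsv=cv2.cvtColor(im,cv2.COLOR_RGB2HSV)
p,r=tool()
L=r.inv().apply(W.reshape(-1,3)-p).reshape(W.shape)  # x=-chart y, y=down, z=chart x
reg=(W[...,1]>.2)&(W[...,1]<.42)&(W[...,0]>.45)&(W[...,0]<.65)&(W[...,2]>.014)&(W[...,2]<.13)
ye=reg&(hsv[...,0]>20)&(hsv[...,0]<32)&(hsv[...,1]>150)
t=L[ye];t=t[t[:,1]>.02];print("yel tool",len(t),np.median(t,0).round(4),t.min(0).round(4),t.max(0).round(4));print(W[ye&(L[...,1]>.02)].mean(0))
g=reg&(hsv[...,1]<60)&(L[...,2]>.012)&(L[...,1]>.015)
for q in L[g][::6]: print(q.round(3),end=' ')
t=L[reg&(hsv[...,0]>5)&(hsv[...,0]<18)&(hsv[...,1]>130)]
print();print("panel",t.min(0).round(4),np.percentile(t,[2,50,98],axis=0).round(4))
for a in np.arange(0,.12,.015):
    Q=t[(t[:,1]>a)&(t[:,1]<a+.015)]
    if len(Q):print(a.round(3),np.percentile(Q[:,2],[5,50,95]).round(4))
E
```

```text
yel tool 214 [-0.0545  0.0429  0.0306] [-0.0942  0.0379  0.0263] [-0.0069  0.1008  0.063 ]
[0.54001482 0.34075961 0.07250752]
[0.022 0.088 0.122] [0.003 0.043 0.034] [-0.004  0.027  0.023] [-0.004  0.032  0.027] [-0.     0.049  0.038] [-0.007  0.037  0.031] [-0.005  0.047  0.037] [-0.     0.067  0.05 ] [-0.013  0.09   0.117] [-0.014  0.032  0.026] [-0.006  0.063  0.047] [-0.014  0.034  0.022] [-0.015  0.04   0.03 ] [-0.01   0.062  0.047] [-0.014  0.063  0.047] [-0.011  0.091  0.066] [-0.014  0.095  0.067] 
panel [-0.0936 -0.0062 -0.0093] [[-0.0548  0.0028 -0.0084]
 [-0.0271  0.0442 -0.0066]
 [ 0.0248  0.1004  0.0539]]
0.0 [-0.0073 -0.0033  0.0045]
0.015 [-0.0083 -0.0071 -0.0002]
0.03 [-0.008  -0.0067  0.0006]
0.045 [-0.0082 -0.007   0.0018]
0.06 [-0.0082 -0.0069  0.0017]
0.075 [-0.008  -0.0069  0.0012]
0.09 [-0.0075 -0.0062  0.0648]
0.105 [-0.0041 -0.0024  0.0144]
```

The leg is at about 0.58 rad, straight in the chart frame, just short of its stop, so the chart would stand too upright. I'll lift, shift back 20 mm, then drag the leg tip lightly forward on the board so friction opens it to the stop.

```bash
python3 -m pendant '[[[0,-0.59,-0.1,0,0,0,0.5],[0,-0.93,1.87,0,0,0,0.5],[0,-0.93,1.87,0,0,0,0.5],[0,-0.44,1.95,0,0,0,0.5],[0,-0.34,1.97,0,0,0,0.5],[0,-0.25,1.73,0,0,0,0.5],[0,-0.16,1.49,0,0,0,0.5],[0,-0.06,1.26,0,0,0,0.5],[0,0.03,1.02,0,0,0,0.5],[0,0.12,0.78,0,0,0,0.5],[0,0.21,0.54,0,0,0,0.5],[0,0.3,0.3,0,0,0,0.5],[0,0.39,0.07,0,0,0,0.5],[0,0.48,-0.12,0,0,0,0.5],[0,0.56,-0.31,0,0,0,0.5],[0,0.56,-0.31,0,0,0,0.5]]]'
cat > leg.py <<'E'
from h import *
c=cam("side");W=cloud(c);im=c["image"];hsv=cv2.cvtColor(im,cv2.COLOR_RGB2HSV)
p,r=tool()
L=r.inv().apply(W.reshape(-1,3)-p).reshape(W.shape)
reg=(W[...,1]>.2)&(W[...,1]<.42)&(W[...,0]>.45)&(W[...,0]<.65)&(W[...,2]>.014)&(W[...,2]<.13)
t=L[reg&(hsv[...,1]<60)&(L[...,2]>.012)&(L[...,1]>.015)&(L[...,2]<.09)&(abs(L[...,0])<.02)]
f=cv2.fitLine(t[:,1:].astype(np.float32),cv2.DIST_HUBER,0,.001,.01).ravel()
print(len(t),"leg angle",np.arctan2(abs(f[1]),abs(f[0])),t.max(0).round(3))
t=L[reg&(hsv[...,0]>20)&(hsv[...,0]<32)&(hsv[...,1]>150)&(L[...,1]<.07)];print("yel",np.median(t,0).round(4))
E
python3 leg.py
```

```text
time: 16.8
tool_pos: [0.5116, 0.2849, 0.1179]
tool_rot: [-1.743, 0.004, -1.575]
contact_force: [0.0, -0.5, -1.5]
opening: 0.0115
186 leg angle 0.7012811 [0.016 0.095 0.078]
yel [-0.0567  0.0406  0.0345]
```

The leg now reads 0.70 rad, at its stop. I'll lower onto the foot.

```bash
python3 -m pendant '[[[0,0.1,0.02,0,0,0,0.5],[0,0.2,0.03,0,0,0,0.5],[0,0.2,0.03,0,0,0,0.5]]]';python3 -m pendant '[[[0,0.1,0.02,0,0,0,0.5],[0,0.1,0.02,0,0,0,0.5]]]'
```

```text
time: 17.15
tool_pos: [0.5115, 0.2851, 0.1173]
tool_rot: [-1.742, 0.005, -1.575]
contact_force: [-3.6, -0.8, 9.5]
opening: 0.0117
time: 17.35
tool_pos: [0.5114, 0.2852, 0.1171]
tool_rot: [-1.742, 0.005, -1.575]
contact_force: [-6.0, -1.6, 14.8]
opening: 0.0118
```

```bash
python3 -m pendant '[[[0,-0.25,-0.03,0.015,0,0,0.5],[0,-0.25,-0.03,0.035,0,0,0.5],[0,-0.1,0,0.035,0,0,0.5],[0,-0.1,0,0.035,0,0,0.5]]]';python3 -m pendant '[[[0,0.1,0,0,0,0,0.5],[0,0.1,0,0,0,0,0.5]]]'; python3 leg.py
```

```text
time: 17.75
tool_pos: [0.5117, 0.2849, 0.1156]
tool_rot: [-1.708, 0.004, -1.575]
contact_force: [-0.7, 0.0, 1.9]
opening: 0.012
time: 17.95
tool_pos: [0.5116, 0.285, 0.1154]
tool_rot: [-1.708, 0.005, -1.575]
contact_force: [-2.9, 0.3, 6.1]
opening: 0.0123
219 leg angle 0.7027338 [0.017 0.095 0.078]
yel [-0.0562  0.0405  0.0351]
```

```bash
python3 -m pendant '[[[0,-0.07,0,0,0,0,0.5],[0,-0.07,0,0,0,0,1.1],[0,-0.07,0,0,0,0,1.4],[0,-0.07,0,0,0,0,1.8],[0,-0.07,0,0,0,0,2.5],[0,-0.07,0,0,0,0,4],[0,-0.07,0,0,0,0,5],[0,-0.07,0,0,0,0,5]]]' 5
python3 -m pendant '[[[0,-1,0,0,0,0,5],[0,-3,0,0,0,0,5],[0,-6,0,0,0,0,5],[0,-10,0,0,0,0,5],[0,-14,0,0,0,0,5],[0,-14,-5,0,0,0,5],[0,-14,-10,0,0,0,5],[0,-14,-10,0,0,0,5],[0,-14,-10,0,0,0,5],[0,-14,-10,0,0,0,5]]]'
python3 - <<'E'
from h import *
cs=cam("side");ct=cam("top")
W=cloud(cs);hsv=cv2.cvtColor(cs["image"],cv2.COLOR_RGB2HSV)
t=W[(hsv[...,0]>5)&(hsv[...,0]<18)&(hsv[...,1]>130)&(W[...,1]>.2)&(W[...,1]<.36)&(W[...,0]>.42)&(W[...,0]<.6)&(W[...,2]>.015)&(W[...,2]<.16)]
for a in np.arange(.015,.15,.015):
    Q=t[(t[:,2]>a)&(t[:,2]<a+.015)]
    if len(Q): print(a.round(3),len(Q),Q.mean(0).round(4),Q.min(0).round(4),Q.max(0).round(4))
h=t[t[:,2]>.112];print("handle",h.mean(0),h.max(0))
for c,n in((cs,"s"),(ct,"t")):
    W=cloud(c);hsv=cv2.cvtColor(c["image"],cv2.COLOR_RGB2HSV)
    q=W[(hsv[...,0]>82)&(hsv[...,0]<105)&(hsv[...,1]>150)&(W[...,2]>.12)&(W[...,1]<.12)]
    d=np.load("/tmp/%s0.npz"%("side" if n=="s" else "top"));h0=cv2.cvtColor(d["im"],cv2.COLOR_RGB2HSV);W0=d["W"]
    q0=W0[(h0[...,0]>82)&(h0[...,0]<105)&(h0[...,1]>150)&(W0[...,2]>.12)&(W0[...,1]<.12)]
    print("teal",len(q),len(q0),q.mean(0).round(4),q0.mean(0).round(4))
a=cv2.resize(ct["image"][190:320,120:250],None,fx=3,fy=3,interpolation=2);b=cv2.resize(cs["image"][300:430,190:320],None,fx=3,fy=3,interpolation=2)
cv2.imwrite("pics/f11.png",np.hstack([a,b])[:,:,::-1])
E
```

```text
time: 18.8
tool_pos: [0.512, 0.2848, 0.1154]
tool_rot: [-1.707, 0.004, -1.575]
contact_force: [0.3, -0.1, 0.1]
opening: 0.0442
time: 19.8
tool_pos: [0.433, 0.2846, 0.2683]
tool_rot: [-1.706, 0.005, -1.575]
contact_force: [0.5, -0.3, -0.1]
opening: 0.0499
0.015 153 [0.4985 0.2913 0.0213] [0.4905 0.2132 0.015 ] [0.5639 0.3564 0.0299]
0.03 116 [0.4942 0.2938 0.0375] [0.4914 0.2285 0.03  ] [0.5061 0.3394 0.045 ]
0.045 149 [0.4958 0.2917 0.0526] [0.4927 0.2283 0.0452] [0.5087 0.3391 0.06  ]
0.06 183 [0.4978 0.2874 0.0679] [0.4939 0.228  0.0601] [0.5482 0.3483 0.0749]
0.075 166 [0.4989 0.295  0.0826] [0.4956 0.2281 0.0751] [0.5098 0.3401 0.0899]
0.09 207 [0.5005 0.2935 0.0981] [0.4978 0.2292 0.0902] [0.512  0.3397 0.105 ]
0.105 385 [0.5054 0.29   0.1097] [0.5001 0.2293 0.1051] [0.5139 0.3396 0.1198]
0.12 101 [0.5045 0.2876 0.1276] [0.5014 0.266  0.1201] [0.5143 0.3026 0.1348]
0.135 203 [0.5094 0.2848 0.143 ] [0.5034 0.2657 0.1356] [0.5172 0.3023 0.147 ]
handle [0.5071372  0.28575651 0.13469284] [0.51716292 0.30260537 0.1470471 ]
teal 5 247 [0.0509 0.0194 0.2692] [0.5105 0.0214 0.1518]
teal 149 156 [0.5653 0.0165 0.1448] [0.5653 0.0171 0.1443]
```

The chart stands free, leaning about 0.11 rad, with its handle about 8 mm from the board centre. Teal is unchanged. Handing in.

```bash
python3 -c "
from h import *
print(robot.hand_in(), status.observe()['time'])"
```

```text
the job is handed in; nothing more can be done
the job is handed in; nothing more can be done
```

The job is handed in at about 20 s of the 54 s. The tan chart stands by itself on the board on its foot and unfolded leg. No verdict was reported.

**What I did:**
- **Unfolding:** I pushed the tab back with the closed fingers. The first push slid over the tab, and the second, lower one opened the leg.
- **Recovering the tilt:** That push also rocked the chart back about 0.22 rad in its slot, moving the handle roughly 23 mm. I gripped the handle at that tilt and turned the chart upright in the holder. I then lifted it out and carried it to the board.
- **Setting down:** I lowered the chart onto the board, where the leg tip touched first because the leg stood at only about 0.58 rad. I dragged the tip lightly forward until the leg reached its stop, then set the chart down and let go.

**Last checks, from the camera depth data:**

| Check | Measured | Required |
|---|---|---|
| Leg angle (last read just before release) | about 0.70 rad | at least 0.55 |
| Lean | about 0.11 rad | 0.05 to 0.35 |
| Handle to board centre, seen from above | about 8 mm | under 45 mm |
| Handle height above the board's underside | about 0.125 m (computed from the lean; image reading about 0.127 m) | 0.112 to 0.132 m |
| Teal handle shift (top view) | under 1 mm | under 25 mm |

The gripper was well clear of everything.

**What disagreed or stayed unchecked:**
- **Leg while in the holder:** I first estimated about 0.62–0.68 rad there, but on the board it read about 0.58. That is still above 0.55, though by a small margin.
- **Lean:** It came out less than the stated 10 degrees.
- **Teal from the side:** The side camera's view of the teal chart was blocked at the end.
- **Final picture:** The picture limit was reached, so I checked the final state by numbers only.

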